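# Load the tin shaker and hold its dead-man lever at run

### The arm

A 6-joint arm with a two-finger parallel gripper is mounted at the origin on a cart in front of the work surface, level with it; the furniture and walls round the work are solid. World frame = base frame: x ahead of the robot, y to its left, z up, the work surface at z = 0. Lengths are in m, angles in rad, forces in N, time in s.
With the tool pointing down it reaches from about 0.325 to 0.775 m from the base axis. Payload 9.3 kg.
Tool frame: the origin (TCP) lies midway between the tips of the shut fingers; the grasp point (between the pads) lies 19 mm behind it; z points along the fingers, y is the line along which they close (so a half turn about z gives the same grasp; the last joint's range is limited). The gripper opens to 85 mm and grips with 20 to 120 N. Pads are 22 mm wide; open, the fingers measure 114 mm over their backs; the gripper's body (76 mm by 85 mm) begins 54 mm behind the grasp point. The pads swing forward as they close: fully open they stand 13 mm farther back than shut.
Start: joints at [1.012, 0.259, 0.021, 1.334, 0, 1.418], TCP at [0.217, 0.505, 0.231] pointing down, gripper open.
Joint ranges: [-3.04, 3.04], [-0.91, 1.82], [-1.04, 1.36], [-1.92, 1.95], [-1.52, 1.45], [-3.14, 3.14]. Speed limits (rad/s): [2.22, 2.22, 2.79, 3.14, 3.14, 3.14].

### API

Orientations are given as a unit quaternion [x, y, z, w].
In Python, from bench import robot gives the robot as it stands. Calls block until the motion is done:
- robot.reach(position, orientation): joint-space move of the TCP to a pose.
- robot.move_linear(position, attitude=None, rate=0.15, f_stop=None): straight line of the TCP; attitude=None keeps the orientation; rate is the mean speed in m/s. With f_stop (N) it stops when the force on the tool has changed by that much, and returns True; else False.
- robot.move_joints(angles): joint-space move.
- robot.grip(opening, grasp_force=None): finger opening in m; grasp_force is the grip in N (None keeps the last); returns when the fingers have stopped.
- robot.dwell(seconds).
- robot.inverse_kinematics(position, orientation): joint angles nearest the present ones, or None.
- robot.capture(name): name is "side" or "top" or "wrist"; returns (picture, depth): 384x512x3 uint8, blue, green, red; 384x512 float32, m along the optical axis (not along the pixel's ray), 0 where there is no reading.
- robot.camera_model(name): a dict with "fx", "fy", "cx", "cy" (pixels), "rvec" (rotation vector, rad) and "tvec" (3), from world to camera coordinates, as OpenCV has them; the wrist camera has in their place "hand_eye" (4x4, takes a point from camera to tool coordinates, whose origin is the TCP and whose axes are the flange's). Camera axes: x right, y down, z forward; pixel columns grow to the right and rows downward; lengths in m; the calibration is good to about 2 mm. A picture is of the moment at which its call begins: read the wrist's pose just before it. camera_model takes no time and is no camera call.
A pose or a line that the arm cannot do raises robot.PlanningError and nothing moves.
- robot.close_job(): hands the job in; it is judged then, once.
Readings, each from a call of its own:
- robot.read_time_s(): time.
- robot.read_joint_positions(): joint angles.
- robot.read_joint_vel(): joint speeds.
- robot.read_effort(): joint torques, N m.
- robot.read_eef_pos(): TCP position.
- robot.read_ee_rot(): TCP orientation.
- robot.read_wrist_force(): force on the tool from outside, world axes, zero at the start.
- robot.read_wrist_torque(): the same for the moment, N m.
- robot.read_opening(): finger opening in m.
- robot.read_gripper_force(): force on a finger pad.
Only numpy, scipy, OpenCV 4.12 (cv2) and the standard library are available. Lean on these libraries where they do the work, as an engineer would, in place of code of your own. Each camera call takes 0.05 s, during which the arm holds its last target. There are 200 camera calls.

### The job

Lower the empty open tin upright into the round metal carrier of the bench shaker until its bottom rests on the carrier's floor, and only then let go of it. Then press the shaker's spring-loaded dead-man lever, the one with the rubber paddle, down until the lever is level (its run position; never push it on to its bottom stop) and keep it level for at least three seconds; the program finishes while still holding the lever level. Leave the paint tin, the bottle and the tape roll where they stand.

Things in the scene. Friction and masses are not known exactly. Their poses are not given: they have to be found in the camera images.
- tin_mid (a point): centre (half-way up) of the loose, empty, open-topped narrow bare-metal tin: 54 mm across, 94 mm high, standing upright; the centre is 47 mm above its bottom; z is its axis. About 0.12 kg.
- seat (a point): centre of the inner floor of the carrier, a round open aluminium cup on the grey bench shaker (150 x 230 mm, 40 mm high, fixed). Floor 60 mm above the work surface, 60 mm across inside, flaring to 70 mm at the mouth; rim 35 mm above the floor, 78 mm across outside. A seated tin's centre is 47 mm above this point. z up, x from the paddle's side to the lever's pivot.
- paddle (a point): centre of the top face of the black rubber paddle on the free end of the lever: 54 mm along it (x), 46 wide (y), 12 thick. x points along the lever to the pivot, z is the face's normal. The pivot is 115 mm along +x and 8 mm below the face. The top is about 132 mm above the work surface at rest, 83 mm and horizontal when the lever is level.
- lever_arm: the whole dead-man lever, on the other side of the shaker from the carrier: steel rod with the paddle at its end; origin on its pivot, 75 mm above the work surface; x from the paddle along the lever to the pivot, y along the pivot's axis
- lever (a joint): angle of the dead-man lever in rad: 0 = at rest, raised 0.45 rad (26 degrees) above level; grows as the paddle is pressed down; 0.45 = level (run); 0.80 = bottom stop. A spring returns it to 0; pressing at the paddle takes about 2 N to start, about 7 N when level and about 11 N at the stop.
- paint_tin: bystander: wide closed paint tin with a lid, 72 mm across, 98 mm high; origin at the centre of its underside
- bottle: bystander: small capped additive bottle, 49 mm across, 111 mm high; origin at the centre of its underside
- tape_roll: bystander: masking tape roll lying flat, 104 mm across, 24 mm high; origin at the centre of its underside
There are look-alikes about, which are no part of the job. Leave any pink or purple look-alike of the part that bears tin_mid alone.

How it is judged:
By the outcome, as a careful person would: the job done as asked, in the order asked, and still so for the second after the job is handed in, while the arm keeps its last pose, push and grip.
It also fails if it takes over 54 s, if anything falls off the work surface, if the arm or the gripper's body presses on something with over 40 N, if the wrist force passes 120 N, or if a joint passes its speed limit or range.

## Working session

There is one attempt and no reset: what is moved stays moved. The work goes in short steps, each a Python script; the robot and the scene stay as the last script left them, time stands still between calls to the robot, and variables do not carry over. Pictures are saved under pics/ and viewed, at most 10 in all, crops included, and the job is handed in when it is done.

```bash
mkdir -p pics; cat > h.py <<'E'
import numpy as np, cv2
from bench import robot
from scipy.spatial.transform import Rotation as R
def cloud(name):
    if name=="wrist":
        p=np.array(robot.read_eef_pos()); q=robot.read_ee_rot()
    im,d=robot.capture(name); m=robot.camera_model(name)
    v,u=np.mgrid[:d.shape[0],:d.shape[1]]
    c=np.stack([(u-m["cx"])/m["fx"]*d,(v-m["cy"])/m["fy"]*d,d],-1)
    if name=="wrist":
        H=np.array(m["hand_eye"]); t=c@H[:3,:3].T+H[:3,3]
        w=t@R.from_quat(q).as_matrix().T+p
    else:
        r=R.from_rotvec(np.ravel(m["rvec"])).as_matrix()
        w=(c-np.ravel(m["tvec"]))@r
    w[d==0]=np.nan
    return im,w
E
python3 - <<'E'
from h import *
for n in ("top","side"):
    im,w=cloud(n); np.save(n+".npy",w); cv2.imwrite(f"pics/{n}0.png",im)
print(robot.read_ee_rot(),robot.read_time_s())
E
```

```text
[ 2.01497732e-01  9.79488807e-01 -5.45609612e-04 -2.06000072e-04] 0.1
```

View pics/top0.png

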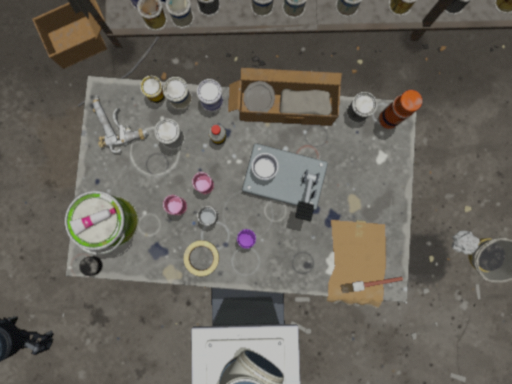

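View pics/side0.png

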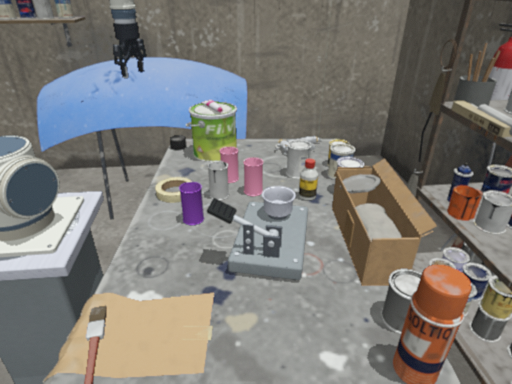

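The top view shows the bare tin at (207,216), the carrier at (264,167), the paddle at (305,211) and the tape at (201,259). The look-alikes are purple at (246,239) and pink at (175,205) and (203,183). The side view agrees, with the tin at (218,180).

```bash
cat > m.py <<'E'
from h import *
w=np.load("top.npy")
def reg(n,u,v,r,zl,zh):
    p=w[v-r:v+r+1,u-r:u+r+1].reshape(-1,3); p=p[(p[:,2]>zl)&(p[:,2]<zh)]
    if len(p)<3: print(n,"none");return p
    (c,rad)=cv2.minEnclosingCircle(p[:,:2].astype(np.float32))
    print(n,len(p),"mean",p.mean(0).round(3),"circ",np.round(c,3),round(rad,3),"zmax",p[:,2].max().round(3)); return p
reg("tin",207,216,16,.08,.11)
reg("carrier rim",264,167,18,.085,.11)
reg("carrier floor",264,167,12,.05,.068)
p=reg("paddle",305,211,14,.1,.15)
s=w[140:215,240:330].reshape(-1,3); s=s[(s[:,2]>.03)&(s[:,2]<.048)]
r=cv2.minAreaRect(s[:,:2].astype(np.float32)); print("shaker",r,cv2.boxPoints(r).round(3).tolist())
for n,u,v in(("purple",246,239),("pink1",175,205),("pink2",203,183),("redbottle",217,134),("paint",209,93),("white",168,131)):reg(n,u,v,13,.07,.15)
reg("tape",201,259,22,.015,.04)
q=w[165:215,290:330].reshape(-1,3);q=q[q[:,2]>.06];print("lever pts",len(q)); print(q[::max(1,len(q)//40)].round(3).tolist())
E
python3 m.py
```

```text
tin 57 mean [0.482 0.102 0.092] circ [0.482 0.098] 0.027 zmax 0.1
carrier rim 198 mean [ 0.622 -0.071  0.092] circ [ 0.619 -0.071] 0.038 zmax 0.101
carrier floor 314 mean [ 0.621 -0.071  0.06 ] circ [ 0.622 -0.072] 0.03 zmax 0.068
paddle 322 mean [ 0.489 -0.175  0.132] circ [ 0.493 -0.175] 0.035 zmax 0.148
shaker ((0.5961326360702515, -0.13152846693992615), (0.22975373268127441, 0.1502823829650879), 74.10104370117188) [[0.492000013589859, -0.22100000083446503], [0.6370000243186951, -0.2630000114440918], [0.699999988079071, -0.041999999433755875], [0.5550000071525574, -0.0]]
purple 59 mean [ 0.413 -0.012  0.092] circ [ 0.415 -0.013] 0.027 zmax 0.099
pink1 93 mean [0.517 0.196 0.087] circ [0.517 0.193] 0.027 zmax 0.099
pink2 83 mean [0.582 0.113 0.088] circ [0.579 0.111] 0.027 zmax 0.098
redbottle 208 mean [0.721 0.065 0.091] circ [0.725 0.066] 0.024 zmax 0.118
paint 491 mean [0.842 0.085 0.086] circ [0.843 0.086] 0.037 zmax 0.096
white 520 mean [0.726 0.206 0.093] circ [0.728 0.206] 0.036 zmax 0.104
tape 523 mean [0.359 0.123 0.024] circ [0.359 0.124] 0.052 zmax 0.031
lever pts 487
[[
[... 267 characters left out ...]
.194, 0.085], [0.569, -0.199, 0.093], [0.566, -0.216, 0.093], [0.558, -0.19, 0.091], [0.548, -0.188, 0.103], [0.544, -0.209, 0.112], [0.539, -0.19, 0.109], [0.536, -0.206, 0.113], [0.531, -0.187, 0.112], [0.528, -0.204, 0.107], [0.522, -0.189, 0.114], [0.514, -0.162, 0.122], [0.511, -0.165, 0.122], [0.508, -0.17, 0.125], [0.505, -0.161, 0.128], [0.505, -0.196, 0.121], [0.502, -0.181, 0.128], [0.499, -0.167, 0.129], [0.499, -0.201, 0.12], [0.496, -0.186, 0.13], [0.493, -0.171, 0.134], [0.491, -0.155, 0.136], [0.49, -0.188, 0.131], [0.488, -0.171, 0.135], [0.485, -0.157, 0.138], [0.485, -0.191, 0.13], [0.482, -0.176, 0.139], [0.48, -0.162, 0.138], [0.479, -0.196, 0.131], [0.477, -0.178, 0.14]]
```

```bash
python3 - <<'E'
import cv2
im=cv2.imread("pics/top0.png")[120:280,150:350]
cv2.imwrite("pics/topc.png",cv2.resize(im,None,fx=3.7,fy=3.7,interpolation=cv2.INTER_CUBIC))
E
```

```text
(no output)
```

View pics/topc.png

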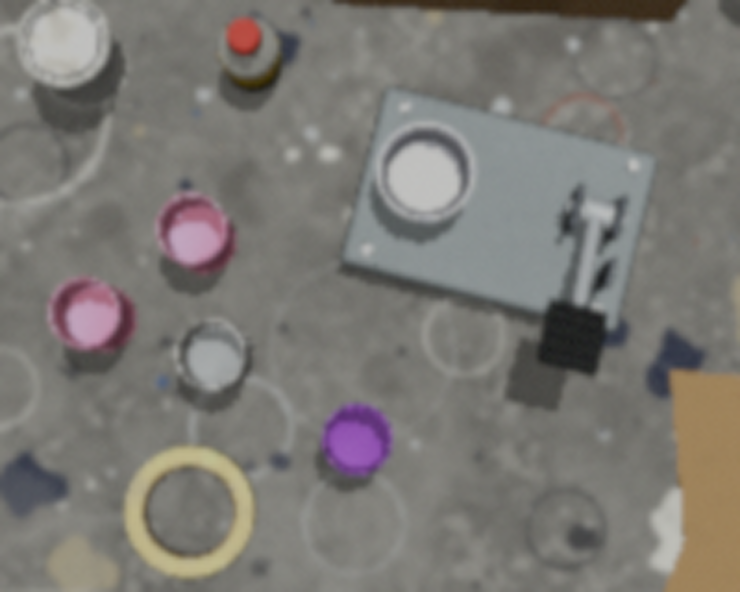

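The crop confirms the layout: tin at (212,357), carrier at (425,172), paddle at (572,338). The sizes and heights match the given ones. Next I move above the tin and take one close look.

```bash
cat >> h.py <<'E'
def down(deg):  # tool down, tool y along (deg-90) deg in world
    return (R.from_euler("z",deg,degrees=True)*R.from_euler("x",np.pi)).as_quat()
def pick(pos,degs):
    c=[(abs(j[5]),d) for d in degs for j in [robot.inverse_kinematics(pos,down(d))] if j is not None]
    return min(c)[1]
E
python3 - <<'E'
from h import *
P=[0.482,0.100,0.26]
d=pick(P,[45,-135]); print(d)
robot.reach(P,down(d)); print(robot.read_joint_positions(),robot.read_time_s())
im,w=cloud("wrist"); np.save("w1.npy",w); cv2.imwrite("pics/w1.png",im)
m=np.isfinite(w[...,2])&(w[...,2]>.085)&(w[...,2]<.1)&(np.hypot(w[...,0]-.482,w[...,1]-.1)<.045)
p=w[m]; print(len(p),p.mean(0),cv2.minEnclosingCircle(p[:,:2].astype(np.float32)))
E
```

```text
-135
[ 3.46853795e-02  1.52338625e-01 -4.42533661e-02  1.37429245e+00
  1.11281608e-04 -7.50721474e-01] 1.975
422 [0.48348252 0.10052915 0.0922161 ] ((0.4807220995426178, 0.0979803055524826), 0.027072008699178696)
```

View pics/w1.png

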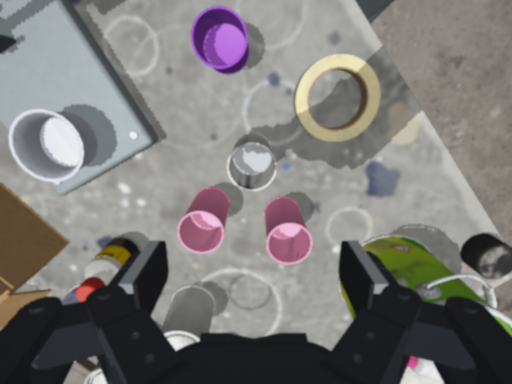

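The wrist view shows the tin at (252,165), clear along the closing line, at (0.481, 0.098). I grasp it, lift, and look at the carrier from above it.

```bash
python3 - <<'E'
from h import *
x,y=.481,.098
robot.grip(.085)
robot.move_linear([x,y,.12]); robot.move_linear([x,y,.053],rate=.08,f_stop=8)
print(robot.read_eef_pos())
robot.grip(.03,30); print("open",robot.read_opening(),robot.read_gripper_force())
robot.move_linear([x,y,.20],rate=.1)
print("open",robot.read_opening(),robot.read_wrist_force())
P=[.621,-.072,.20]
c=[]
for d in range(-180,180,15):
    j=robot.inverse_kinematics(P,down(d))
    if j is not None: c.append((d,round(j[5],2)))
print(c)
robot.move_linear([.60,0.0,.22]); 
im,w=cloud("wrist"); np.save("w2.npy",w); cv2.imwrite("pics/w2.png",im)
m=(w[...,2]>.09)&(w[...,2]<.102)&(np.hypot(w[...,0]-.621,w[...,1]+.072)<.05)
p=w[m]; print(len(p),cv2.minEnclosingCircle(p[:,:2].astype(np.float32)),robot.read_eef_pos(),robot.read_time_s())
E
```

```text
[0.48133427 0.0980192  0.05343202]
open 0.05335533998014111 31.254115782212466
open 0.05328271195794998 [-0.36242569 -0.48180846 -0.50764348]
[(-180, np.float64(-0.25)), (-165, np.float64(-0.51)), (-150, np.float64(-0.77)), (-135, np.float64(-1.03)), (-120, np.float64(-1.3)), (-105, np.float64(-1.56)), (-90, np.float64(-1.82)), (-75, np.float64(-2.08)), (-60, np.float64(-2.34)), (-45, np.float64(-2.61)), (-30, np.float64(-2.87)), (-15, np.float64(-3.13)), (0, np.float64(2.89)), (15, np.float64(2.63)), (30, np.float64(2.37)), (45, np.float64(2.11)), (60, np.float64(1.84)), (75, np.float64(1.58)), (90, np.float64(1.32)), (105, np.float64(1.06)), (120, np.float64(0.8)), (135, np.float64(0.54)), (150, np.float64(0.27)), (165, np.float64(0.01))]
1523 ((0.61738121509552, -0.07034693658351898), 0.03858812898397446) [5.99520305e-01 4.80257128e-04 2.20096677e-01] 7.55
```

View pics/w2.png

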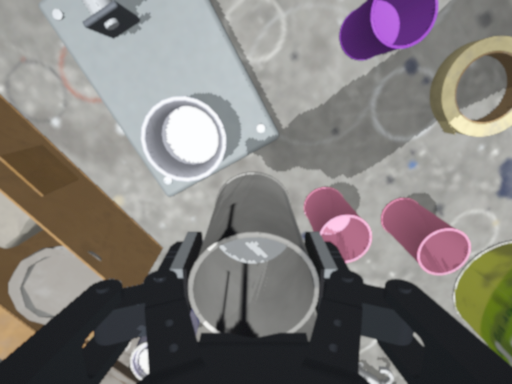

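The tin is held upright, with its rim at (252,285) and the carrier at (185,138). I correct for the tin's offset in the hand and lower it with a force stop.

```bash
python3 - <<'E'
from h import *
w=np.load("w2.npy"); e=np.array([.5995,.0005])
m=(w[...,2]>.252)&(w[...,2]<.268)&(np.hypot(w[...,0]-e[0],w[...,1]-e[1])<.031)
p=w[m]; print(len(p),p[:,2].max())
off=np.zeros(2)
if len(p)>20:
    c,r=cv2.minEnclosingCircle(p[:,:2].astype(np.float32)); print("tin off",np.array(c)-e,r)
    if abs(r-.027)<.0025: off=np.clip(np.array(c)-e,-.003,.003)
g=np.array([.619,-.071])-off*.5
robot.move_linear([*g,.20])
robot.move_linear([*g,.150],rate=.08)
print("stop",robot.move_linear([*g,.108],rate=.025,f_stop=4),robot.read_eef_pos(),robot.read_wrist_force(),robot.read_opening())
for n in("side",):
    im,w=cloud(n); cv2.imwrite("pics/s3.png",cv2.resize(im[120:300,180:360],None,fx=3.3,fy=3.3,interpolation=cv2.INTER_CUBIC))
E
```

```text
4445 0.26762206730868915
tin off [-0.00169539 -0.00180656] 0.030382486060261726
stop True [ 0.61900364 -0.07105462  0.11353156] [ 0.42523275 -0.81622424  4.27596819] 0.053340325140086395
```

View pics/s3.png

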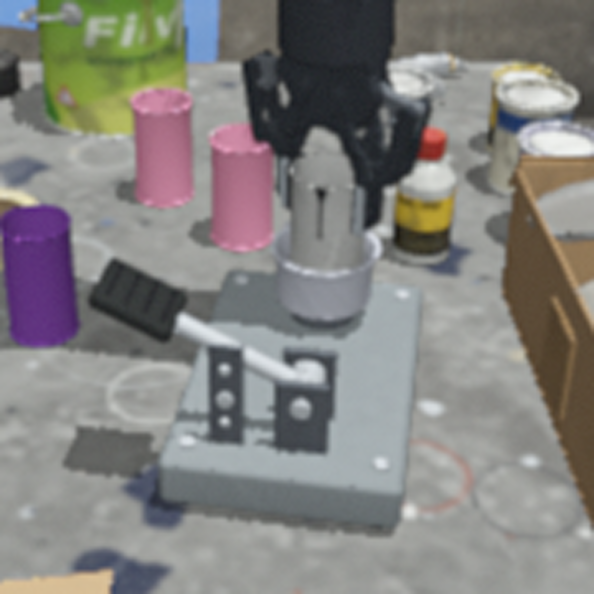

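The tin stands in the cup at (325,250), upright. Contact came at z=0.1135, where 0.1134 was expected, so it is on the floor. I release, retreat, and look at the tin and paddle.

```bash
python3 - <<'E'
from h import *
robot.grip(.085); robot.dwell(.2)
p=robot.read_eef_pos(); robot.move_linear([p[0],p[1],.27],rate=.12)
robot.grip(0.0,20)
P=[.47,-.17,.27]
# tool y along the lever's y axis (dir 73.8 deg): deg-90=73.8 or -106.2
d=pick(P,[163.8,-16.2]); print(d)
robot.reach(P,down(d)); 
im,w=cloud("wrist"); np.save("w4.npy",w); cv2.imwrite("pics/w4.png",im)
m=(w[...,2]>.11)&(w[...,2]<.155)&(np.hypot(w[...,0]-.489,w[...,1]+.175)<.045)
q=w[m]; print(len(q),q.mean(0)); 
for z in(.15,):
    t=w[(w[...,2]>z-.004)&(w[...,2]<z+.012)&(np.hypot(w[...,0]-.619,w[...,1]+.071)<.045)]
    print(len(t), cv2.minEnclosingCircle(t[:,:2].astype(np.float32)) if len(t)>5 else 0)
print(robot.read_joint_positions(),robot.read_time_s(),robot.read_wrist_force())
E
```

```text
163.8
2017 [ 0.48437761 -0.17394661  0.13270808]
540 ((0.618023693561554, -0.07022106647491455), 0.027721665799617767)
[-5.14113688e-01  1.64375484e-01 -3.91403077e-03  1.40199077e+00
  2.27293860e-04 -2.34463820e-01] 14.0333 [ 0.35492161 -0.82770795  0.71195644]
```

View pics/w4.png

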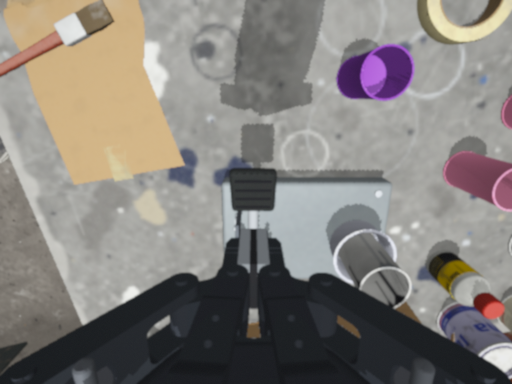

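The tin is seated and upright, with its rim at (372,265), and the paddle is at (253,189). I press it down along its arc to the level height of 0.083.

```bash
python3 - <<'E'
from h import *
robot.move_linear([.482,-.1725,.155])
for f in np.linspace(.4,0,5):   # follow the arc of the face centre
    u=-.115*np.cos(f)+.008*np.sin(f)+.115; z=.075+.115*np.sin(f)+.008*np.cos(f)
    robot.move_linear([.473+.96*u,-.170-.279*u,z],rate=.05)
    print(round(f,2),np.round(robot.read_eef_pos(),4),np.round(robot.read_wrist_force(),1),robot.read_time_s())
im,w=cloud("side"); np.save("s5.npy",w); cv2.imwrite("pics/s5.png",cv2.resize(im[150:290,180:330],None,fx=4,fy=4,interpolation=cv2.INTER_CUBIC))
imt,wt=cloud("top"); np.save("t5.npy",wt)
o=np.array([.473,-.170]);ex=np.array([.96,-.279]);ey=np.array([.279,.96])
for n,W in(("side",w),("top",wt)):
    a=(W[...,:2]-o)@ex; b=(W[...,:2]-o)@ey
    m=(abs(a)<.03)&(abs(b)<.028)&(W[...,2]>.06)&(W[...,2]<.1)
    q=W[m]; print(n,len(q),[(round(l,3),int(s.sum()),np.percentile(q[s,2],[50,90]).round(4).tolist()) for l in np.arange(-.028,.03,.008) for s in [abs(a[m]-l)<.004] if s.sum()>2])
E
```

```text
0.4 [ 0.4848 -0.1734  0.1273] [-1.1  0.6  4.3] 15.6667
0.3 [ 0.4807 -0.1723  0.117 ] [ 1.6 -0.5  2.5] 16.05
0.2 [ 0.477  -0.1712  0.106 ] [ 2.4 -0.7  4.7] 16.4333
0.1 [ 0.4745 -0.1705  0.0948] [ 2.9 -0.7  5.5] 16.8167
0.0 [ 0.4733 -0.1701  0.0836] [ 2.8 -0.1  6.5] 17.2
side 418 [(np.float64(-0.028), 6, [0.0817, 0.0822]), (np.float64(-0.02), 55, [0.0828, 0.0839]), (np.float64(-0.012), 49, [0.0822, 0.0867]), (np.float64(-0.004), 57, [0.0838, 0.0966]), (np.float64(0.004), 57, [0.0832, 0.0951]), (np.float64(0.012), 75, [0.0829, 0.0935]), (np.float64(0.02), 66, [0.0827, 0.0842]), (np.float64(0.028), 53, [0.0803, 0.0826])]
top 0 []
```

View pics/s5.png

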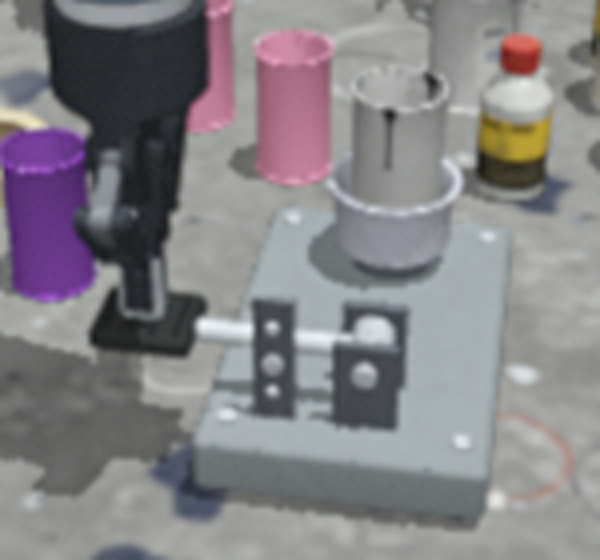

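The lever is level: the face reads 0.083 and flat, and the force is about 7 N. The tin stands upright in the carrier at (400,150).

```bash
python3 - <<'E'
from h import *
robot.dwell(4); print(robot.read_eef_pos(),robot.read_wrist_force(),robot.read_time_s())
print(robot.close_job())
E
```

```text
[ 0.47328929 -0.17012973  0.0837494 ] [2.03644388 0.94606528 6.10569534] 21.3
the job is handed in; nothing more can be done
None
```

The job is handed in at 21.3 s: the tin stands upright on the carrier's floor, it was let go only after touching down there, and the lever was held level for 4 s and is still held.

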